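# Check bearing covers in a three-nest fixture

### The arm

A 6-joint arm with a two-finger parallel gripper is mounted at the origin on a cart in front of the work surface, level with it; the furniture and walls round the work are solid. World frame = base frame: x ahead of the robot, y to its left, z up, the work surface at z = 0. Lengths are in m, angles in degrees, forces in N, time in s.
With the tool pointing down it reaches from about 0.325 to 0.85 m from the base axis. Payload 4.4 kg.
Tool frame: the origin (TCP) lies midway between the tips of the shut fingers; the grasp point (between the pads) lies ctrl.pinch_z behind it (ctrl.pinch_z is the distance from the TCP to the grasp point, in m); z points along the fingers, y is the line along which they close (so a half turn about z gives the same grasp; the last joint's range is limited). The gripper opens to 94 mm and grips with 3 to 60 N. Pads are 16 mm wide; open, the fingers measure 119 mm over their backs; the gripper's body (75 mm by 177 mm) begins 78 mm behind the grasp point.
Start: joints at [-84.655, 11.837, 88.321, -0, 79.842, -8.623], TCP at [0.139, -0.558, 0.205] pointing down, gripper open.
Joint ranges: [-156.59, 156.59], [-49.26, 127.26], [12.9, 141.05], [-63.56, 243.56], [4.71, 150.69], [-161.64, 161.64]. Speed limits (degrees/s): [159.86, 159.86, 180, 180, 180, 180].

### API

Orientations are given as a 3x3 rotation matrix whose columns are the frame's x, y, z axes.
In Python, from workcell import ctrl, cams, order, readout gives the robot as it stands (ctrl), with the cameras (cams), the job (order) and the readings (readout).
- The arm moves only by the shell command python3 shift.py 'ROWS' [FORCE]. ROWS is rows parted by semicolons, their numbers by spaces, 1 to 10 of them, each of 5 numbers: the opening from 0.0 (shut) to 1.0 (fully open), then dx, dy, dz in m, then a turn about the tool's z in degrees; each row shifts and turns the commanded pose from where the row before left it, along the tool's axes as they then stand; what a row does not reach is not made up. A row lasts 1/12 s, in which the tool goes at most 0.0417 m and 7.16 degrees, less where a joint would pass 70% of its speed; a pose out of reach is approached as far as the arm can. The fingers move at their own pace and stop on an object; FORCE is the grip in N (left out, the last holds). Time passes only in rows, so rows that do not move let the fingers close. It prints the time, the measured TCP pose, the force, the opening and the grip force at its end.
- readout.observe(): the state, without advancing time (a new reading comes with each control period).
- cams.capture(name): name is "side" or "top"; returns a dict with "color" (480x640x3 uint8, red, green, blue), "mtx" (3x3 intrinsics, pixels), "distortion" ([k1, k2, p1, p2, k3] as OpenCV has them; the pictures are not rectified), "eye" and "attitude" of the camera in the world. Camera axes: x right, y down, z forward; pixel columns grow to the right and rows downward; lengths in m; the calibration is good to about 2 mm. A picture is of the moment at which its call begins. There is no depth.
- order.close_job(): hands the job in; it is judged then, once.
The state is a dict: "clock": time; "joints": joint angles; "qd": joint speeds; "joint_torque": joint torques, N m; "tool_pos": TCP position; "orientation": TCP orientation; "wrist_force": force on the tool from outside, world axes, zero at the start; "wrist_torque": the same for the moment, N m; "grip_width": opening from 0.0 (shut) to 1.0 (fully open); "finger_force": force on a finger pad.
Only numpy, scipy, OpenCV 4.12 (cv2) and the standard library are available. Lean on these libraries where they do the work, as an engineer would, in place of code of your own. Each camera call takes 0.05 s, during which the arm holds its last target. There are 200 camera calls.

### The job

Run one check on the fixture: put the small steel setting block that was left on its bed into the blue tray; set every loose bearing cover flat in a nest of its own (any nest), boss up, pressed down on the bed and slid fully home against both the nest's long side rail and its far end stop; and roll the flatted bar in the V-blocks until its flat faces straight up, its pin upright. When all of that is so, push the sprung plunger fully down and let it come back up, then take the covers out and lay them flat, boss up, on the board in front of the fixture (the robot's side). Leave the flat up and do not shove the plug gauge or the oilstone about.

Things in the scene. Friction and masses are not known exactly. Their poses are not given: they have to be found in the camera images.
- fixture: Dark steel checking fixture, fixed on a plywood board whose top, z = 0.138 m, is the work height; bed 10 mm thick, reaching -70 to +60 mm in x, -163 to +150 mm in y of its origin (underside). x points away from the robot (yaw within 0.1 rad), y left, z up. Left to right: nests 1, 2, 3 at 76 mm pitch, then at the right end the V-blocks with the bar (back) and the plunger (front).
- nest_1 (a point): Nest 1 (left): point on the bed's top (10 mm above the board) where the centre of a home cover's underside lies, 64 mm length along x, 46 along y; axes as the fixture's. Side rail (66 long, 8 thick, 9 mm high): face at y = +23 mm. End stop (10 thick, 24 wide, 9 high): face at x = +32 mm. Open to -x; free bed 22 mm beyond a home cover on its -y side.
- nest_2 (a point): Nest 2 (middle): point on the bed's top (10 mm above the board) where the centre of a home cover's underside lies, 64 mm length along x, 46 along y; axes as the fixture's. Side rail (66 long, 8 thick, 9 mm high): face at y = +23 mm. End stop (10 thick, 24 wide, 9 high): face at x = +32 mm. Open to -x; free bed 22 mm beyond a home cover on its -y side.
- nest_3 (a point): Nest 3 (right): point on the bed's top (10 mm above the board) where the centre of a home cover's underside lies, 64 mm length along x, 46 along y; axes as the fixture's. Side rail (66 long, 8 thick, 9 mm high): face at y = +23 mm. End stop (10 thick, 24 wide, 9 high): face at x = +32 mm. Open to -x; free bed 22 mm beyond a home cover on its -y side.
- cover_1: Loose light-alloy bearing cover, 0.15 to 0.31 kg: flange 64 (x) x 46 (y) x 12 mm, in its middle a round boss 28 mm across, 20 mm high above the flange (top 32 mm above the underside), good to grip from above. All are alike; half a turn makes no difference. Origin: centre of the underside, z up. Two or three are present; an absent one reads None.
- cover_2: Loose light-alloy bearing cover, 0.15 to 0.31 kg: flange 64 (x) x 46 (y) x 12 mm, in its middle a round boss 28 mm across, 20 mm high above the flange (top 32 mm above the underside), good to grip from above. All are alike; half a turn makes no difference. Origin: centre of the underside, z up. Two or three are present; an absent one reads None.
- cover_3: Loose light-alloy bearing cover, 0.15 to 0.31 kg: flange 64 (x) x 46 (y) x 12 mm, in its middle a round boss 28 mm across, 20 mm high above the flange (top 32 mm above the underside), good to grip from above. All are alike; half a turn makes no difference. Origin: centre of the underside, z up. Two or three are present; an absent one reads None.
- bar (a joint): Roll of the steel flatted bar (26 mm round, 74 long, along the fixture's x in two V-blocks under thin keeper straps, tops 56 mm above the board). 0 = flat straight up, pin upright; positive = pin leans to the fixture's -y (right). Starts at 0.6 to 1.25, turns -1.4 to 1.4, stiffly (0.07 N m), and stays where left. Axis at y -131, z +40 mm, its middle at x +20 mm in the fixture's frame.
- pin_top (a point): Centre of the upper end of the pin in the bar's flat, at the middle of the bar: 9 mm round steel pin, its end 48 mm from the bar's axis, standing out 41 mm from the flat, at right angles to it. Free gap between the keeper straps: 48 mm along x.
- trip (a joint): Travel of the vertical sprung plunger, 0 = up, 0.010 m = fully down; springs back. About 8 N holds it fully down.
- trip_top (a point): Middle of the plunger's top face, a 24 mm round plain steel cap at the fixture's front right corner.
- board: Fixed plywood board, 500 (x) x 510 (y) mm, laid over the trolley; origin: centre of its top face, which is the work height, z = 0.138 m. Its strip nearest the robot (first 110 mm) holds fixed odds and ends up to 54 mm high (tin, tape roll, caliper, two bushes); between that strip and the fixture it is free but for the covers, the tray (left) and the oilstone (right).
- setting_block: Loose steel block with a groove round it, 30 (x) x 18 (y) x 24 (z) mm, 0.1 kg, standing on the bed's front strip at the start. Origin: centre of its underside.
- tray: Blue open tray, fixed near the board's front left, 60 (x) x 150 (y) x 24 mm outside, walls and floor 2 mm. Origin: centre of its underside; its long side (its y) lies along world x.
- plug_gauge: Bystander: rod-shaped gauge, 22 mm thick, 114 mm long, lying along world x at the board's right edge, beside the fixture. Origin: centre of its underside.
- oilstone: Bystander: brown and grey sharpening stone 42 x 125 x 22 mm, lying along world x at the board's front right. Origin: centre of its underside.

How it is judged (in metres and radians):
On the way, in this order (a step that is already met when the one before it is completed fails the run):
1. the setting block is in the tray, every cover is home in a nest (within 2 mm of rail, stop and bed, within 0.04 rad of square) and the bar's flat faces up (x of setting_block in the frame of tray between -0.028 and 0.028 m and y of setting_block in the frame of tray between -0.073 and 0.073 m and z of setting_block in the frame of tray below 0.02 m and angle between each of cover_1, cover_2, cover_3's own z axis and vertical below 0.05 rad and ((x of cover_1 in the frame of nest_1 between -0.002 and 0.002 m and y of cover_1 in the frame of nest_1 between -0.002 and 0.002 m and z of cover_1 in the frame of nest_1 between -0.002 and 0.002 m and angle between the x axis of cover_1 and the x axis of nest_1, either way round below 0.04 rad) or (x of cover_1 in the frame of nest_2 between -0.002 and 0.002 m and y of cover_1 in the frame of nest_2 between -0.002 and 0.002 m and z of cover_1 in the frame of nest_2 between -0.002 and 0.002 m and angle between the x axis of cover_1 and the x axis of nest_2, either way round below 0.04 rad) or (x of cover_1 in the frame of nest_3 between -0.002 and 0.002 m and y of cover_1 in the frame of nest_3 between -0.002 and 0.002 m and z of cover_1 in the frame of nest_3 between -0.002 and 0.002 m and angle between the x axis of cover_1 and the x axis of nest_3, either way round below 0.04 rad)) and ((x of cover_2 in the frame of nest_1 between -0.002 and 0.002 m and y of cover_2 in the frame of nest_1 between -0.002 and 0.002 m and z of cover_2 in the frame of nest_1 between -0.002 and 0.002 m and angle between the x axis of cover_2 and the x axis of nest_1, either way round below 0.04 rad) or (x of cover_2 in the frame of nest_2 between -0.002 and 0.002 m and y of cover_2 in the frame of nest_2 between -0.002 and 0.002 m and z of cover_2 in the frame of nest_2 between -0.002 and 0.002 m and angle between the x axis of cover_2 and the x axis of nest_2, either way round below 0.04 rad) or (x of cover_2 in the frame of nest_3 between -0.002 and 0.002 m and y of cover_2 in the frame of nest_3 between -0.002 and 0.002 m and z of cover_2 in the frame of nest_3 between -0.002 and 0.002 m and angle between the x axis of cover_2 and the x axis of nest_3, either way round below 0.04 rad)) and ((x of cover_3 in the frame of nest_1 between -0.002 and 0.002 m and y of cover_3 in the frame of nest_1 between -0.002 and 0.002 m and z of cover_3 in the frame of nest_1 between -0.002 and 0.002 m and angle between the x axis of cover_3 and the x axis of nest_1, either way round below 0.04 rad) or (x of cover_3 in the frame of nest_2 between -0.002 and 0.002 m and y of cover_3 in the frame of nest_2 between -0.002 and 0.002 m and z of cover_3 in the frame of nest_2 between -0.002 and 0.002 m and angle between the x axis of cover_3 and the x axis of nest_2, either way round below 0.04 rad) or (x of cover_3 in the frame of nest_3 between -0.002 and 0.002 m and y of cover_3 in the frame of nest_3 between -0.002 and 0.002 m and z of cover_3 in the frame of nest_3 between -0.002 and 0.002 m and angle between the x axis of cover_3 and the x axis of nest_3, either way round below 0.04 rad)) and value of joint bar between -0.08 and 0.08 rad), for 0.2 s.
2. the plunger is pushed fully down while all that still holds (all of step 1 and value of joint trip above 0.0085 m), for 0.1 s.
At the end, for the whole second after the job is handed in: The setting block lies in the tray; each present cover lies flat and boss up on the board (underside within 3 mm of the board's top), on the robot's side of the fixture's bed and clear of it; the bar's flat is up within 0.08 rad; the plunger is back up; all let go and at rest (x of setting_block in the frame of tray between -0.028 and 0.028 m and y of setting_block in the frame of tray between -0.073 and 0.073 m and z of setting_block in the frame of tray below 0.02 m and value of joint bar between -0.08 and 0.08 rad and angle between each of cover_1, cover_2, cover_3's own z axis and vertical below 0.05 rad and x of each of cover_1, cover_2, cover_3 in the frame of fixture below -0.07 m and z of cover_1 in the frame of fixture between -0.003 and 0.003 m and z of cover_2 in the frame of fixture between -0.003 and 0.003 m and z of cover_3 in the frame of fixture between -0.003 and 0.003 m and value of joint trip below 0.002 m and linear speed of each of cover_1, cover_2, cover_3, setting_block below 0.02 m/s); the robot touches nothing.
It fails at once if the plug gauge is shoved more than 30 mm (distance of plug_gauge from where it was at the start of the episode above 0.03 m).
It fails at once if the oilstone is shoved more than 30 mm (distance of oilstone from where it was at the start of the episode above 0.03 m).
Of cover_1, cover_2, cover_3 only 2 to 3 are there at a start; the rules pass over those that are not, and their reading is None.
At some moment in a run one of cover_1, cover_2, cover_3 may be knocked a few centimetres aside while the robot is not near it.
Once in a run the grip may slacken for a moment while it holds something.
It also fails if it takes over 210 s, if anything falls off the work surface, if the arm or the gripper's body presses on something with over 40 N, if the wrist force passes 120 N, or if a joint passes its speed limit or range.

## Working session

There is one attempt and no reset: what is moved stays moved. The work goes in short steps, Python scripts to look and compute and a shell command to move; the robot and the scene stay as the last step left them, time stands still between calls to the robot, and variables do not carry over. Pictures are saved under pics/ and viewed, at most 14 in all, crops included, and the job is handed in when it is done.

```bash
ls; mkdir -p pics; python3 - <<'E'
from workcell import ctrl, cams, order, readout
import cv2,numpy as np
print(ctrl.pinch_z, readout.observe())
for n in("top","side"):
    c=cams.capture(n); cv2.imwrite(f"pics/{n}0.png",c["color"][:,:,::-1])
    print(n,c["mtx"],c["distortion"],c["eye"],c["attitude"])
E
```

```text
pics
shift.py
workcell.py
0.0188 {'clock': 0.0, 'joints': array([-8.46547072e+01,  1.18851213e+01,  8.84040108e+01, -9.74831513e-04,
        7.98395267e+01, -8.62264913e+00]), 'qd': array([-0.04893701, -0.00456618,  0.07118636, -0.00148221, -0.01911105,
        0.00066015]), 'joint_torque': array([-1.76144781e-04, -3.70876050e+01, -2.81415278e+01,  6.99109607e-02,
        3.60488612e-02, -1.86286652e-04]), 'tool_pos': array([ 0.13870487, -0.55719949,  0.20428868]), 'orientation': array([[ 9.70430241e-01,  2.41381640e-01, -2.25861628e-04],
       [ 2.41381533e-01, -9.70427722e-01,  2.23419285e-03],
       [ 3.20110748e-04, -2.22264713e-03, -9.99997479e-01]]), 'wrist_force': array([ 0.21361918,  0.81612438, -0.1796075 ]), 'wrist_torque': array([ 0.00105631, -0.05366466,  0.03227185]), 'finger_force': 0.0, 'grip_width': 0.9974607271600574}
top [[471.8896046    0.         319.7261898 ]
 [  0.         471.8896046  239.89494244]
 [  0.           0.           1.        ]] [0.01097317 0.         0.         0.         0.        ] [ 0.44704947 -0.10361087  1.05310228] [[-0.02100391 -0.98952445  0.14282926]
 [-0.99961019  0.02341314  0.01520807]
 [-0.01839284 -0.14245415 -0.9896305 ]]
side [[555.69579703   0.         324.56994331]
 [  0.         555.69579703 236.26424997]
 [  0.           0.           1.        ]] [0.05892362 0.         0.         0.         0.        ] [ 0.40547265 -0.82975153  0.89605558] [[ 0.97770349 -0.15489507  0.14178645]
 [-0.20931341 -0.66469351  0.71719623]
 [-0.01684563 -0.73088307 -0.68229478]]
```

View pics/top0.png

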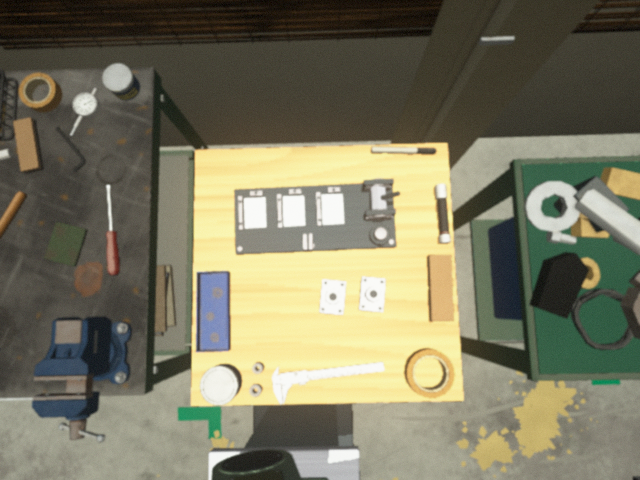

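View pics/side0.png

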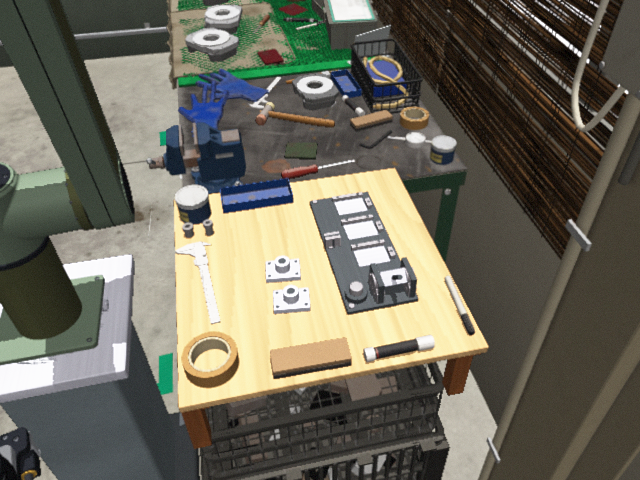

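Two covers are on the board, at top (333,297) and (373,294). The setting block is at (308,241), the plunger at (380,235), and the pin leans right at about (397,194). The tray is at left (213,311). I'll zoom in next.

```bash
python3 - <<'E'
import cv2
a=cv2.imread("pics/top0.png")[175:325,225:425]; cv2.imwrite("pics/top0c.png",cv2.resize(a,(800,600),interpolation=cv2.INTER_CUBIC))
a=cv2.imread("pics/side0.png")[180:330,250:450]; cv2.imwrite("pics/side0c.png",cv2.resize(a,(800,600),interpolation=cv2.INTER_CUBIC))
E
```

```text
(no output)
```

View pics/top0c.png

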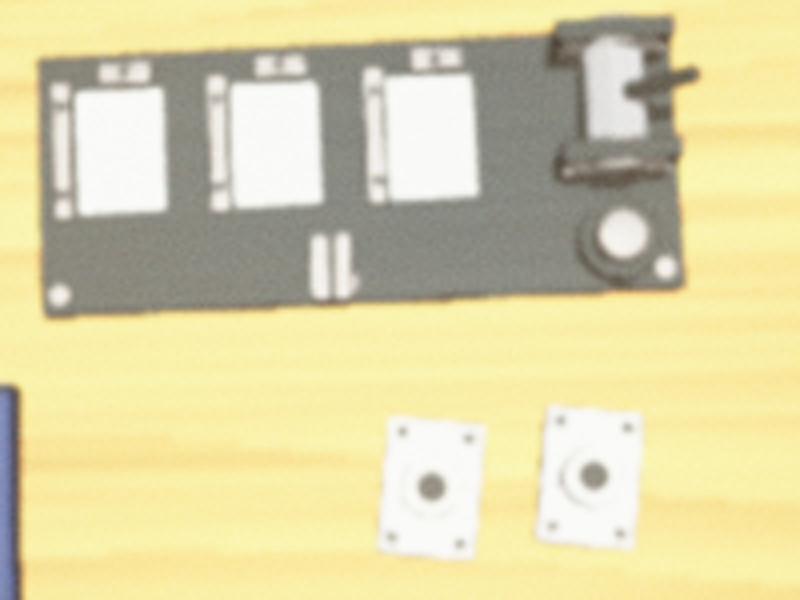

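View pics/side0c.png

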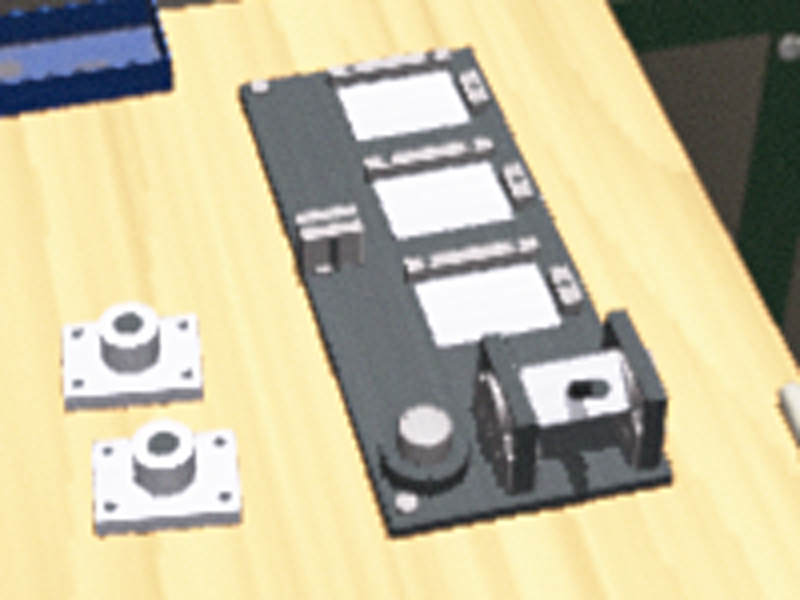

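```bash
cat > h.py <<'E'
from workcell import ctrl, cams, order, readout
import cv2,numpy as np
np.set_printoptions(precision=4,suppress=True)
def cap(n,f=None):
    c=cams.capture(n)
    if f: cv2.imwrite(f,c["color"][:,:,::-1])
    return c
def ray(c,p):
    u=cv2.undistortPoints(np.array([[p]],float),np.array(c["mtx"]),np.array(c["distortion"]))[0,0]
    return np.array(c["eye"]),np.array(c["attitude"])@[u[0],u[1],1]
def onz(c,p,z):
    e,d=ray(c,p); return e+d*(z-e[2])/d[2]
def tri(ca,pa,cb,pb):
    e,d=ray(ca,pa);f,g=ray(cb,pb)
    s=np.linalg.lstsq(np.c_[d,-g],f-e,rcond=None)[0]
    A=e+d*s[0];B=f+g*s[1]; return (A+B)/2,np.linalg.norm(A-B)
def proj(c,P):
    R=np.array(c["attitude"]).T; 
    return cv2.projectPoints(np.array(P,float).reshape(-1,3),cv2.Rodrigues(R)[0],-R@np.array(c["eye"]),np.array(c["mtx"]),np.array(c["distortion"]))[0][:,0]
T=lambda x,y:(225+(x+.5)/4-.5,175+(y+.5)/4-.5)
S=lambda x,y:(250+(x+.5)/4-.5,180+(y+.5)/4-.5)
E
python3 - <<'E'
from h import *
t=cap("top");s=cap("side")
B=.148
for n,p in dict(BL=(38,60),FL=(45,316),FR=(685,289)).items(): print("bed",n,onz(t,T(*p),B))
for n,p in dict(BL=(471,48),FL=(243,87),FR=(388,533),BR=(672,480)).items(): print("sbed",n,onz(s,S(*p),B))
for i,q in enumerate([[(75,90),(163,87),(167,211),(79,215)],[(231,84),(319,81),(324,204),(236,209)],[(386,77),(474,74),(479,196),(391,201)]]):
  P=np.array([onz(t,T(*p),B) for p in q]); print("mark",i+1,P.mean(0),P[:,:2].round(4).tolist())
for i,q in enumerate([[(338,90),(455,71),(472,118),(354,140)],[(373,181),(493,163),(515,214),(391,238)],[(415,283),(540,263),(563,323),(435,347)]]):
  P=np.array([onz(s,S(*p),B) for p in q]); print("smark",i+1,P.mean(0))
print("plunger",tri(t,T(623,233),s,S(426,427)))
print("screwL",tri(t,T(59,295),s,S(260,87)),"screwR",tri(t,T(665,267),s,S(406,502)))
print("pin",tri(t,T(692,73),s,S(603,389)))
print("block",onz(t,T(331,265),.172), tri(t,T(331,265),s,S(331,223)))
for q,b,sb in [([(390,416),(484,424),(472,557),(379,548)],(431,487),(130,322)),([(546,406),(641,412),(632,548),(537,540)],(593,475),(164,442))]:
  P=np.array([onz(t,T(*p),.150) for p in q]); v=P[0]+P[1]-P[2]-P[3]; print("cov",P.mean(0),np.degrees(np.arctan2(v[1],v[0])),np.linalg.norm(P[0]-P[3]),np.linalg.norm(P[0]-P[1]),"boss",tri(t,T(*b),s,S(*sb)))
for p in [(197,272),(229,272),(231,349),(198,351)]: print("tray",onz(t,p,.162))
for p in [(221,188),(292,180),(293,204),(222,210)]: print("stray",onz(s,p,.162))
E
```

```text
bed BL [0.6819 0.0772 0.148 ]
bed FL [0.5547 0.0732 0.148 ]
bed FR [ 0.5606 -0.2362  0.148 ]
sbed BL [0.6802 0.0733 0.148 ]
sbed FL [0.5543 0.0692 0.148 ]
sbed FR [ 0.5575 -0.2404  0.148 ]
sbed BR [ 0.6854 -0.2391  0.148 ]
mark 1 [0.6354 0.0362 0.148 ] [[0.6663, 0.0588], [0.6667, 0.0154], [0.6048, 0.0138], [0.6038, 0.0568]]
mark 2 [ 0.6366 -0.0406  0.148 ] [[0.6674, -0.0181], [0.6678, -0.0614], [0.6064, -0.0628], [0.605, -0.0199]]
mark 3 [ 0.6385 -0.1164  0.148 ] [[0.669, -0.0944], [0.6694, -0.1376], [0.6085, -0.1383], [0.6071, -0.0955]]
smark 1 [0.6341 0.0357 0.148 ]
smark 2 [ 0.6349 -0.0397  0.148 ]
smark 3 [ 0.6369 -0.116   0.148 ]
plunger (array([ 0.584 , -0.2048,  0.1707]), np.float64(0.0020857636148681356))
screwL (array([0.5638, 0.0663, 0.1487]), np.float64(0.001727420542353975)) screwR (array([ 0.5701, -0.2267,  0.1496]), np.float64(0.002468413692200526))
pin (array([ 0.6513, -0.2345,  0.21  ]), np.float64(0.0013995055618491305))
block [ 0.5729 -0.0667  0.172 ] (array([ 0.5725, -0.0665,  0.1691]), np.float64(0.0016321667442250052))
cov [ 0.4689 -0.1116  0.15  ] -6.419978289657953 0.06254475404942453 0.0450036851003031 boss (array([ 0.4676, -0.1113,  0.1697]), np.float64(0.0008161964998886601))
cov [ 0.472  -0.1865  0.15  ] -5.946188055322013 0.06345680151530456 0.04526126212426268 boss (array([ 0.4711, -0.1866,  0.1693]), np.float64(0.0015911624646514386))
tray [0.5196 0.1442 0.162 ]
tray [0.5183 0.0833 0.162 ]
tray [0.3755 0.0786 0.162 ]
tray [0.3732 0.1398 0.162 ]
stray [0.3738 0.1401 0.162 ]
stray [0.5266 0.1331 0.162 ]
stray [0.5149 0.0522 0.162 ]
stray [0.3702 0.0664 0.162 ]
```

```bash
cat > d.py <<'E'
# d.py x y z yawdeg : tool-axes displacement (at goal yaw) from the measured pose
import sys; from h import *
x,y,z,w=map(float,sys.argv[1:5]); o=readout.observe(); p=o["tool_pos"]; R=o["orientation"]
yaw=np.degrees(np.arctan2(R[1,0],R[0,0])); a=np.radians(w); d=np.array([x,y,z])-p
print("turn %.2f  dx %.4f dy %.4f dz %.4f"%((yaw-w+90)%180-90,d[0]*np.cos(a)+d[1]*np.sin(a),d[0]*np.sin(a)-d[1]*np.cos(a),-d[2]),"F",o["wrist_force"],"grip",o["grip_width"],o["finger_force"],"t",o["clock"])
E
python3 shift.py '0.5 0 0 -0.03 6.4;0.5 0 0 -0.03 6.5;0.5 0 0 -0.02 0' 30; python3 d.py 0.5725 -0.0667 0.26 1.09
```

```text
clock: 0.45
tool_pos: [0.1389, -0.5585, 0.2876]
orientation: [[1.0, 0.015, 0.0], [0.015, -1.0, -0.002], [0.0, 0.002, -1.0]]
wrist_force: [-0.1, -0.2, 0.8]
grip_width: 0.824
finger_force: 0.0
turn -0.24  dx 0.4429 dy -0.4835 dz 0.0276 F [-0.1412 -0.1738  0.7747] grip 0.8243950920600677 0.0 t 0.45
```

```bash
R='0.5 .022 -.024 .001 0'
python3 shift.py '0.5 .022 -.024 0 0;0.5 .022 -.024 0 0;0.5 .022 -.024 0 0;0.5 .022 -.024 0 0;0.5 .022 -.024 0 0;0.5 .022 -.024 0 0;0.5 .022 -.024 0 0;0.5 .022 -.024 0 0;0.5 .022 -.024 0 0;0.5 .022 -.024 0 0' >/dev/null
python3 shift.py '0.5 .022 -.024 0 0;0.5 .022 -.024 0 0;0.5 .022 -.024 0 0;0.5 .022 -.024 0 0;0.5 .022 -.024 0 0;0.5 .022 -.024 0 0;0.5 .022 -.024 0 0;0.5 .022 -.024 0 0;0.5 .022 -.024 0 0;0.5 .022 -.024 0 0' >/dev/null
python3 shift.py '0.5 0 0 0 0;0.5 0 0 0 0;0.5 0 0 0 0'; python3 d.py 0.5725 -0.0667 0.152 1.09
```

```text
clock: 2.37
tool_pos: [0.5692, -0.0701, 0.285]
orientation: [[1.0, 0.019, -0.001], [0.019, -1.0, -0.0], [-0.001, 0.0, -1.0]]
wrist_force: [0.4, 0.1, -0.2]
grip_width: 0.502
finger_force: 0.0
turn -0.01  dx 0.0033 dy -0.0034 dz 0.1330 F [ 0.4282  0.0796 -0.2309] grip 0.5017554120158867 0.0 t 2.3667
```

```bash
python3 shift.py '0.5 .003 -.003 .03 0;0.5 0 0 .03 0;0.5 0 0 .03 0;0.5 0 0 .025 0;0.5 0 0 .017 0;0.5 0 0 0 0;0.5 0 0 0 0'
python3 shift.py '0 0 0 0 0;0 0 0 0 0;0 0 0 0 0;0 0 0 0 0;0 0 0 0 0;0 0 0 0 0;0 0 0 0 0' 30
python3 shift.py '0 0 0 -.03 0;0 0 0 -.03 0;0 0 0 -.03 0;0 0 0 0 0'; python3 d.py 0.447 0.1115 0.2 1.09
```

```text
clock: 2.95
tool_pos: [0.5715, -0.0681, 0.153]
orientation: [[1.0, 0.017, -0.002], [0.017, -1.0, 0.0], [-0.002, -0.0, -1.0]]
wrist_force: [-0.7, 0.0, 0.8]
grip_width: 0.5
finger_force: 0.0
clock: 3.53
tool_pos: [0.573, -0.0669, 0.1541]
orientation: [[1.0, 0.019, 0.001], [0.019, -1.0, -0.0], [0.001, 0.0, -1.0]]
wrist_force: [-1.0, -0.6, 2.6]
grip_width: 0.191
finger_force: 30.0
clock: 3.87
tool_pos: [0.5766, -0.0676, 0.2506]
orientation: [[1.0, 0.019, 0.012], [0.019, -1.0, -0.003], [0.012, 0.003, -1.0]]
wrist_force: [2.0, -0.4, 0.2]
grip_width: 0.19
finger_force: 30.0
turn -0.00  dx -0.1262 dy -0.1816 dz 0.0506 F [ 2.0417 -0.4009  0.241 ] grip 0.19019512451181567 29.999669194221497 t 3.8667
```

```bash
python3 shift.py '0 -.018 -.026 0 0;0 -.018 -.026 0 0;0 -.018 -.026 0 0;0 -.018 -.026 0 0;0 -.018 -.026 0 0;0 -.018 -.026 0 0;0 -.018 -.026 0 0;0 0 0 0 0;0 0 0 0 0;0 0 0 0 0'; python3 d.py 0.447 0.1115 0.149 1.09
```

```text
clock: 4.7
tool_pos: [0.4433, 0.1126, 0.2429]
orientation: [[1.0, 0.019, -0.0], [0.019, -1.0, -0.001], [-0.0, 0.001, -1.0]]
wrist_force: [-0.2, -0.2, -1.7]
grip_width: 0.19
finger_force: 30.0
turn 0.01  dx 0.0037 dy 0.0012 dz 0.0939 F [-0.192  -0.2196 -1.7363] grip 0.18973864417879346 29.999640583992004 t 4.7
```

```bash
python3 shift.py '0 .004 .001 .03 0;0 0 0 .03 0;0 0 0 .02 0;0 0 0 .014 0;0 0 0 0 0;0 0 0 0 0;0.26 0 0 0 0;0.26 0 0 0 0;0.26 0 0 0 0;0.26 0 0 0 0'
python3 shift.py '0.26 0 0 -.03 0;0.26 0 0 -.03 0;0.5 0 0 -.03 0;0.5 0 0 -.01 0;0.5 0 0 0 0'; python3 d.py 0.468 -0.1114 0.22 -6.4; python3 - <<'E'
from h import *
c=cap("top","pics/t1.png"); cv2.imwrite("pics/t1c.png",cv2.resize(c["color"][170:370,190:430,::-1],(720,600)))
E
```

```text
clock: 5.53
tool_pos: [0.4483, 0.1122, 0.1503]
orientation: [[1.0, 0.019, 0.002], [0.019, -1.0, 0.001], [0.002, -0.001, -1.0]]
wrist_force: [1.5, 1.7, -0.6]
grip_width: 0.256
finger_force: 0.9
clock: 5.95
tool_pos: [0.4498, 0.1118, 0.2532]
orientation: [[1.0, 0.019, 0.008], [0.019, -1.0, -0.0], [0.008, 0.0, -1.0]]
wrist_force: [0.0, 0.7, 0.6]
grip_width: 0.437
finger_force: 0.0
turn 7.47  dx 0.0429 dy 0.2198 dz 0.0332 F [0.0464 0.6917 0.6483] grip 0.43731327139884163 0.0 t 5.95
```

View pics/t1c.png

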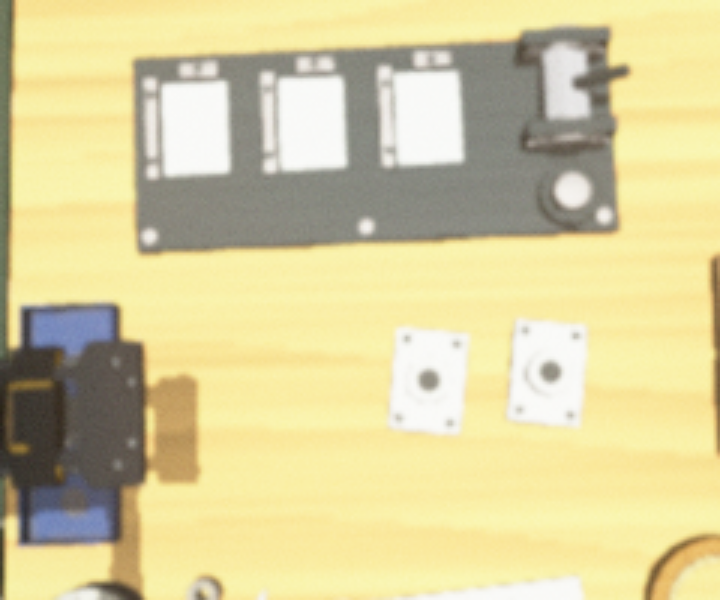

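```bash
python3 shift.py '0.5 0 0 0 3.7;0.5 0 0 0 3.8;0.5 .007 .036 0 0;0.5 .007 .036 0 0;0.5 .007 .036 0 0;0.5 .007 .036 0 0;0.5 .007 .036 0 0;0.5 .007 .036 0 0;0.5 0 0 0 0;0.5 0 0 0 0'; python3 d.py 0.468 -0.1114 0.153 -6.4
```

```text
clock: 6.83
tool_pos: [0.4633, -0.1085, 0.2467]
orientation: [[0.993, -0.116, -0.005], [-0.116, -0.993, 0.002], [-0.005, -0.002, -1.0]]
wrist_force: [-0.1, 1.3, 0.1]
grip_width: 0.498
finger_force: 0.0
turn -0.26  dx 0.0049 dy 0.0023 dz 0.0937 F [-0.063   1.2877  0.079 ] grip 0.4983361150684912 0.0 t 6.8333
```

```bash
python3 shift.py '0.5 .005 .002 .03 0;0.5 0 0 .03 0;0.5 0 0 .02 0;0.5 0 0 .013 0;0.5 0 0 0 0;0.5 0 0 0 0'
python3 shift.py '0 0 0 0 0;0 0 0 0 0;0 0 0 0 0;0 0 0 0 0;0 0 0 0 0;0 0 0 0 0' 30
python3 shift.py '0 0 0 -.02 -3.7;0 0 0 -.03 -3.8;0 0 0 -.01 0;0 0 0 0 0;0 0 0 0 0'; python3 d.py 0.6268 0.028 0.20 1.09
```

```text
clock: 7.33
tool_pos: [0.4684, -0.1082, 0.155]
orientation: [[0.994, -0.11, -0.003], [-0.11, -0.994, 0.002], [-0.004, -0.001, -1.0]]
wrist_force: [0.2, 0.6, 0.7]
grip_width: 0.499
finger_force: 0.0
clock: 7.83
tool_pos: [0.4703, -0.1103, 0.1575]
orientation: [[0.994, -0.112, 0.002], [-0.112, -0.994, -0.001], [0.002, 0.0, -1.0]]
wrist_force: [-0.4, 0.5, 4.0]
grip_width: 0.287
finger_force: 30.0
clock: 8.25
tool_pos: [0.4696, -0.11, 0.2161]
orientation: [[1.0, 0.017, 0.0], [0.017, -1.0, -0.0], [0.0, 0.0, -1.0]]
wrist_force: [-0.3, 0.1, -2.3]
grip_width: 0.29
finger_force: 30.0
turn -0.10  dx 0.1598 dy -0.1350 dz 0.0161 F [-0.2797  0.1327 -2.3331] grip 0.289973093689843 29.99876618385315 t 8.25
```

```bash
python3 shift.py '0 .023 -.019 0 0;0 .023 -.019 0 0;0 .023 -.019 0 0;0 .023 -.019 0 0;0 .023 -.019 0 0;0 .023 -.019 0 0;0 .021 -.02 0 0;0 0 0 0 0;0 0 0 0 0;0 0 0 0 0'; python3 d.py 0.6268 0.028 0.1705 1.09
```

```text
clock: 9.08
tool_pos: [0.6244, 0.0268, 0.2138]
orientation: [[1.0, 0.018, -0.005], [0.018, -1.0, -0.0], [-0.005, 0.0, -1.0]]
wrist_force: [0.0, -0.1, -2.7]
grip_width: 0.286
finger_force: 30.0
turn -0.04  dx 0.0024 dy -0.0012 dz 0.0433 F [ 0.0484 -0.1498 -2.6648] grip 0.28599128517614547 29.998768866062164 t 9.0833
```

```bash
python3 shift.py '0 .002 -.001 .02 0;0 0 0 .015 0;0 0 0 .008 0;0 0 0 0 0;0 0 0 0 0;0 0 0 0 0'
python3 shift.py '0 0 0 .001 0;0 0 0 .001 0;0 0 0 .001 0;0 0 0 0 0;0 0 0 0 0'; python3 d.py 0.6268 0.028 0.1675 1.09
```

```text
clock: 9.58
tool_pos: [0.6284, 0.0274, 0.1744]
orientation: [[1.0, 0.018, 0.001], [0.018, -1.0, -0.0], [0.001, 0.0, -1.0]]
wrist_force: [-0.1, -0.3, -1.6]
grip_width: 0.284
finger_force: 30.0
clock: 10.0
tool_pos: [0.6281, 0.028, 0.1705]
orientation: [[1.0, 0.019, 0.0], [0.019, -1.0, 0.0], [0.0, -0.0, -1.0]]
wrist_force: [-0.0, -0.6, -2.9]
grip_width: 0.288
finger_force: 30.0
turn -0.02  dx -0.0013 dy -0.0000 dz 0.0030 F [-0.0495 -0.5726 -2.8865] grip 0.2876546259267638 29.998895823955536 t 10.0
```

```bash
for i in 1 ; do python3 shift.py '0 0 0 .001 0;0 0 0 .001 0;0 0 0 0 0;0 0 0 0 0' |sed -n 2p\;4p; python3 shift.py '0 0 0 .001 0;0 0 0 0 0;0 0 0 0 0'|sed -n 2p\;4p; python3 shift.py '0 0 0 .001 0;0 0 0 0 0;0 0 0 0 0'|sed -n 2p\;4p; done
```

```text
tool_pos: [0.628, 0.028, 0.1682]
wrist_force: [-0.5, -0.1, -2.4]
tool_pos: [0.6282, 0.028, 0.1676]
wrist_force: [0.9, -0.0, -1.8]
tool_pos: [0.6283, 0.028, 0.1675]
wrist_force: [-2.2, 0.4, 4.7]
```

```bash
f(){ sed -n 2p\;4p; }
python3 shift.py '0 0 -.002 0 0;0 0 -.002 0 0;0 0 -.001 0 0;0 0 0 0 0;0 0 0 0 0'|f
python3 shift.py '0 0 -.001 0 0;0 0 -.001 0 0;0 0 0 0 0;0 0 0 0 0'|f
python3 shift.py '0 0 -.001 0 0;0 0 -.001 0 0;0 0 0 0 0;0 0 0 0 0'|f
```

```text
tool_pos: [0.6292, 0.0322, 0.1675]
wrist_force: [0.3, -3.5, 5.2]
tool_pos: [0.6293, 0.0342, 0.1675]
wrist_force: [-0.3, -3.3, 5.5]
tool_pos: [0.6293, 0.0362, 0.1675]
wrist_force: [0.1, -3.3, 5.5]
```

```bash
f(){ sed -n 2p\;4p; }
python3 shift.py '0 0 -.001 0 0;0 0 -.001 0 0;0 0 0 0 0;0 0 0 0 0'|f
python3 shift.py '0 0 -.001 0 0;0 0 0 0 0;0 0 0 0 0'|f
python3 shift.py '0 .002 0 0 0;0 .002 0 0 0;0 0 0 0 0;0 0 0 0 0'|f
python3 shift.py '0 .001 0 0 0;0 .001 0 0 0;0 0 0 0 0;0 0 0 0 0'|f
python3 shift.py '0 .001 0 0 0;0 .001 0 0 0;0 0 0 0 0;0 0 0 0 0'|f
```

```text
tool_pos: [0.6293, 0.0364, 0.1676]
wrist_force: [-0.0, -6.8, 5.2]
tool_pos: [0.6294, 0.0365, 0.1677]
wrist_force: [-0.4, -8.7, 5.0]
tool_pos: [0.6297, 0.0365, 0.1675]
wrist_force: [-9.1, -9.4, 11.7]
tool_pos: [0.6307, 0.0365, 0.1675]
wrist_force: [-10.9, -10.8, 12.9]
tool_pos: [0.6327, 0.0366, 0.1675]
wrist_force: [-11.3, -10.2, 13.2]
```

```bash
f(){ sed -n 2p\;4p; }
python3 shift.py '0 .001 0 0 0;0 .001 0 0 0;0 0 0 0 0;0 0 0 0 0'|f
python3 shift.py '0 .001 0 0 0;0 .001 0 0 0;0 0 0 0 0;0 0 0 0 0'|f
python3 shift.py '0 .001 0 0 0;0 0 0 0 0;0 0 0 0 0'|f
python3 shift.py '0 .001 0 0 0;0 0 0 0 0;0 0 0 0 0'|f
```

```text
tool_pos: [0.6347, 0.0366, 0.1675]
wrist_force: [-11.4, -9.1, 12.6]
tool_pos: [0.6368, 0.0367, 0.1675]
wrist_force: [-10.5, -9.9, 12.8]
tool_pos: [0.6374, 0.0367, 0.1675]
wrist_force: [-12.5, -9.4, 13.2]
tool_pos: [0.6374, 0.0367, 0.1675]
wrist_force: [-13.7, -9.8, 14.5]
```

```bash
f(){ sed -n 2p\;4p; }
python3 shift.py '0 .001 0 0 0;0 .001 0 0 0;0 0 0 0 0;0 0 0 0 0'|f
python3 shift.py '0 .001 0 0 0;0 .001 0 0 0;0 0 0 0 0;0 0 0 0 0'|f
```

```text
tool_pos: [0.6376, 0.0366, 0.1674]
wrist_force: [-17.9, -9.5, 17.2]
tool_pos: [0.6377, 0.0367, 0.1674]
wrist_force: [-23.4, -9.5, 20.0]
```

```bash
f(){ sed -n 2p\;4p; }
python3 shift.py '0 -.003 0 0 0;0 -.002 .001 0 0;0 0 0.001 0 0;0 0 0 0 0;0 0 0 0 0'|f
python3 shift.py '0 -.001 0 0 0;0 0 .001 0 0;0 0 0 0 0;0 0 0 0 0'|f
```

```text
tool_pos: [0.6376, 0.0366, 0.1674]
wrist_force: [-10.8, -4.9, 12.9]
tool_pos: [0.6375, 0.0366, 0.1675]
wrist_force: [-8.5, -2.4, 11.5]
```

```bash
f(){ sed -n 2p\;4p; }
python3 shift.py '0 -.001 0 0 0;0 -.001 0 0 0;0 0 0 0 0;0 0 0 0 0'|f
python3 shift.py '0.5 0 0 -.001 0;0.5 0 0 -.001 0;0.5 0 0 0 0;0.5 0 0 0 0;0.5 0 0 -.02 0;0.5 0 0 -.03 0;0.5 0 0 -.03 0;0.5 0 0 0 0;0.5 0 0 0 0'; python3 d.py .4715 -.1866 .24 -6; python3 - <<'E'
from h import *
c=cap("side","pics/s2.png"); cv2.imwrite("pics/s2c.png",cv2.resize(c["color"][180:330,250:450,::-1],(800,600),interpolation=cv2.INTER_CUBIC))
E
```

```text
tool_pos: [0.6375, 0.0366, 0.1675]
wrist_force: [-4.8, -2.5, 8.6]
clock: 17.17
tool_pos: [0.6395, 0.0374, 0.2509]
orientation: [[1.0, 0.019, 0.005], [0.019, -1.0, 0.0], [0.005, 0.0, -1.0]]
wrist_force: [0.4, 0.0, -0.2]
grip_width: 0.503
finger_force: 0.0
turn 7.09  dx -0.1437 dy 0.2403 dz 0.0109 F [ 0.3668  0.0166 -0.1952] grip 0.5025271291081942 0.0 t 17.1667
```

View pics/s2c.png

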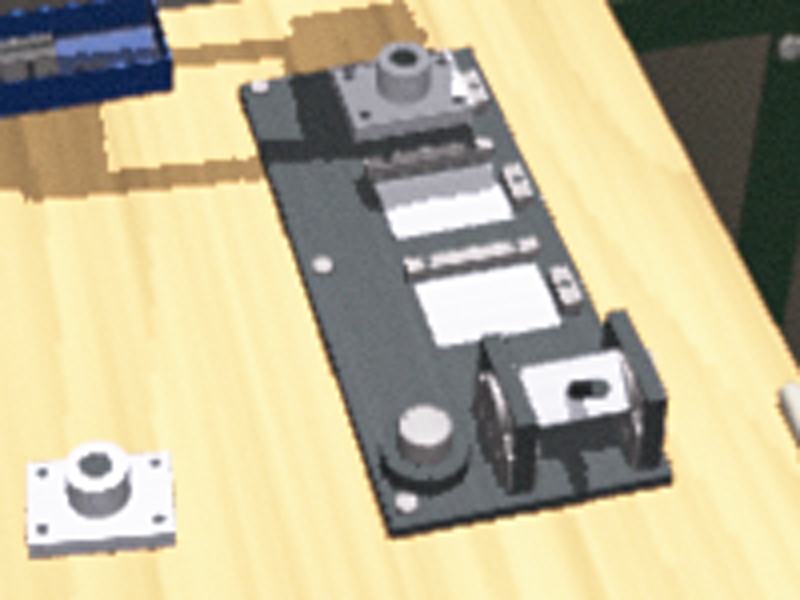

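Cover 1 sits in nest 1 and the block is in the tray at (25,50). The other cover has been knocked; its boss top is now at side crop (98,462), so I'll measure it again.

```bash
python3 - <<'E'
from h import *
s=cap("side");t=cap("top")
P=np.array([onz(s,S(*p),.150) for p in [(28,463),(172,452),(175,543),(28,547)]]); print(P.mean(0),P)
v=P[1]+P[2]-P[0]-P[3]; print(np.degrees(np.arctan2(v[1],v[0])))
b=onz(s,S(98,462),.170); print("boss",b)
# top-view blob of the white cover near there
g=t["color"].astype(int); m=((g.min(2)>170)&(g.max(2)-g.min(2)<40)).astype(np.uint8)
u=proj(t,[b])[0]; print(u)
n,l,st,ce=cv2.connectedComponentsWithStats(m)
for i in range(1,n):
  if np.hypot(*(ce[i]-u))<15 and st[i,4]>100:
    c,wh,a=cv2.minAreaRect(np.argwhere(l==i)[:,::-1].astype(np.float32)); box=cv2.boxPoints((c,wh,a)); Q=np.array([onz(t,p,.15) for p in box]); print(st[i],Q.mean(0),Q)
E
```

```text
[ 0.4397 -0.1965  0.15  ] [[ 0.4114 -0.1681  0.15  ]
 [ 0.4745 -0.1761  0.15  ]
 [ 0.4672 -0.227   0.15  ]
 [ 0.4057 -0.215   0.15  ]]
-9.091687359741542
boss [ 0.4407 -0.192   0.17  ]
[376.469  310.3251]
[363 292  27  37 830] [ 0.4416 -0.1931  0.15  ] [[ 0.412  -0.1658  0.15  ]
 [ 0.4764 -0.1739  0.15  ]
 [ 0.4711 -0.2207  0.15  ]
 [ 0.4069 -0.2121  0.15  ]]
```

```bash
python3 shift.py '0.5 0 0 0 4.2;0.5 0 0 0 4.2;0.5 -.021 .029 0 0;0.5 -.021 .029 0 0;0.5 -.021 .029 0 0;0.5 -.021 .029 0 0;0.5 -.021 .029 0 0;0.5 -.021 .029 0 0;0.5 -.021 .029 0 0;0.5 -.02 .02 0 0'; python3 shift.py '0.5 0 0 .02 0;0.5 0 0 .02 0;0.5 0 0 0 0;0.5 0 0 0 0'; python3 d.py 0.4415 -0.1925 0.154 -7.4
```

```text
clock: 18.15
tool_pos: [0.4413, -0.1638, 0.2464]
orientation: [[0.992, -0.129, -0.003], [-0.129, -0.992, 0.001], [-0.004, -0.001, -1.0]]
wrist_force: [0.9, 0.3, 0.3]
grip_width: 0.5
finger_force: 0.0
clock: 18.48
tool_pos: [0.4421, -0.1618, 0.2061]
orientation: [[0.992, -0.128, -0.005], [-0.128, -0.992, 0.003], [-0.005, -0.002, -1.0]]
wrist_force: [-0.7, 0.6, 0.4]
grip_width: 0.5
finger_force: 0.0
turn 0.05  dx 0.0034 dy 0.0305 dz 0.0521 F [-0.697   0.6313  0.4105] grip 0.5003984262988014 0.0 t 18.4833
```

```bash
python3 shift.py '0.5 .003 .015 0 0;0.5 0 .015 0 0;0.5 0 0 .025 0;0.5 0 0 .02 0;0.5 0 0 .007 0;0.5 0 0 0 0;0.5 0 0 0 0'; python3 d.py 0.4415 -0.1925 0.154 -7.4
python3 shift.py '0 0 0 0 0;0 0 0 0 0;0 0 0 0 0;0 0 0 0 0;0 0 0 0 0;0 0 0 0 0' 30
python3 shift.py '0 0 0 -.02 -4.2;0 0 0 -.03 -4.2;0 0 0 -.01 0;0 0 0 0 0;0 0 0 0 0'; python3 d.py 0.6283 -0.048 0.2 1.09
```

```text
clock: 19.07
tool_pos: [0.4435, -0.1927, 0.157]
orientation: [[0.992, -0.127, 0.0], [-0.127, -0.992, -0.0], [0.0, 0.0, -1.0]]
wrist_force: [-0.1, 0.7, 0.3]
grip_width: 0.497
finger_force: 0.0
turn 0.11  dx -0.0020 dy 0.0000 dz 0.0030 F [-0.1387  0.7487  0.2766] grip 0.49696771052540856 0.0 t 19.0667
clock: 19.57
tool_pos: [0.4437, -0.1932, 0.1576]
orientation: [[0.992, -0.128, 0.002], [-0.128, -0.992, -0.001], [0.002, 0.001, -1.0]]
wrist_force: [-0.5, 1.0, 5.0]
grip_width: 0.29
finger_force: 30.0
clock: 19.98
tool_pos: [0.4429, -0.1929, 0.216]
orientation: [[1.0, 0.017, 0.0], [0.017, -1.0, -0.0], [0.0, 0.0, -1.0]]
wrist_force: [-0.5, 0.3, -2.1]
grip_width: 0.29
finger_force: 30.0
turn -0.11  dx 0.1881 dy -0.1413 dz 0.0160 F [-0.5386  0.3054 -2.122 ] grip 0.2897499093046331 29.999414384365082 t 19.9833
```

```bash
python3 shift.py '0 .0235 -.0176 0 0;0 .0235 -.0176 0 0;0 .0235 -.0176 0 0;0 .0235 -.0176 0 0;0 .0235 -.0176 0 0;0 .0235 -.0176 0 0;0 .0235 -.0176 0 0;0 .0235 -.0176 0 0;0 0 0 0 0;0 0 0 0 0'; python3 shift.py '0 0 0 .02 0;0 0 0 .015 0;0 0 0 0 0;0 0 0 0 0'; python3 d.py 0.6283 -0.048 0.1685 1.09
```

```text
clock: 20.82
tool_pos: [0.6274, -0.0473, 0.2129]
orientation: [[1.0, 0.02, -0.005], [0.02, -1.0, 0.001], [-0.005, -0.001, -1.0]]
wrist_force: [-0.6, 0.4, -2.0]
grip_width: 0.289
finger_force: 30.0
clock: 21.15
tool_pos: [0.6259, -0.049, 0.1791]
orientation: [[1.0, 0.017, -0.005], [0.017, -1.0, 0.001], [-0.005, -0.001, -1.0]]
wrist_force: [-0.0, 0.3, -2.1]
grip_width: 0.289
finger_force: 30.0
turn -0.11  dx 0.0024 dy -0.0010 dz 0.0106 F [-0.0203  0.3173 -2.0926] grip 0.28908250207500663 29.999301731586456 t 21.15
```

```bash
f(){ sed -n 2p\;4p; }
python3 shift.py '0 .002 0 .004 0;0 0 0 .004 0;0 0 0 .002 0;0 0 0 0 0;0 0 0 0 0'|f
python3 shift.py '0 0 0 .001 0;0 0 0 .001 0;0 0 0 0 0;0 0 0 0 0'|f
python3 shift.py '0 0 0 .001 0;0 0 0 0 0;0 0 0 0 0'|f
python3 shift.py '0 0 -.002 0 0;0 0 -.002 0 0;0 0 0 0 0;0 0 0 0 0'|f
```

```text
tool_pos: [0.6304, -0.0486, 0.1717]
wrist_force: [-0.0, -0.5, -2.3]
tool_pos: [0.6303, -0.0485, 0.1695]
wrist_force: [0.6, 0.4, -1.9]
tool_pos: [0.6303, -0.0485, 0.1684]
wrist_force: [0.2, -0.1, -2.8]
tool_pos: [0.6303, -0.0443, 0.1685]
wrist_force: [0.5, -0.2, -1.9]
```

```bash
f(){ sed -n 2p\;4p; }
python3 shift.py '0 0 0 .001 0;0 0 0 .001 0;0 0 0 0 0;0 0 0 0 0'|f
python3 shift.py '0 0 -.002 .001 0;0 0 -.001 0 0;0 0 0 0 0;0 0 0 0 0'|f
python3 shift.py '0 0 -.001 0 0;0 0 -.001 0 0;0 0 0 0 0;0 0 0 0 0'|f
python3 shift.py '0 0 -.001 0 0;0 0 -.001 0 0;0 0 0 0 0;0 0 0 0 0'|f
```

```text
tool_pos: [0.6305, -0.0445, 0.1676]
wrist_force: [-2.4, 1.2, 4.4]
tool_pos: [0.6311, -0.0436, 0.1676]
wrist_force: [-2.8, -3.5, 7.1]
tool_pos: [0.6317, -0.0418, 0.1677]
wrist_force: [-0.7, -3.4, 6.7]
tool_pos: [0.632, -0.0398, 0.1677]
wrist_force: [0.3, -2.9, 5.7]
```

```bash
f(){ sed -n 2p\;4p; }
python3 shift.py '0 0 -.001 0 0;0 0 -.001 0 0;0 0 0 0 0;0 0 0 0 0'|f
python3 shift.py '0 0 -.001 0 0;0 0 -.001 0 0;0 0 0 0 0;0 0 0 0 0'|f
python3 shift.py '0 .002 0 0 0;0 .002 0 0 0;0 0 0 0 0;0 0 0 0 0'|f
python3 shift.py '0 .001 0 0 0;0 .001 0 0 0;0 .001 0 0 0;0 0 0 0 0'|f
python3 shift.py '0 .001 0 0 0;0 .001 0 0 0;0 0 0 0 0;0 0 0 0 0'|f
```

```text
tool_pos: [0.6319, -0.0395, 0.1678]
wrist_force: [-0.6, -6.8, 6.4]
tool_pos: [0.6318, -0.0393, 0.1678]
wrist_force: [-0.7, -9.7, 4.1]
tool_pos: [0.6324, -0.0394, 0.1677]
wrist_force: [-9.3, -11.2, 11.6]
tool_pos: [0.6346, -0.0394, 0.1677]
wrist_force: [-10.6, -11.8, 11.9]
tool_pos: [0.6366, -0.0393, 0.1677]
wrist_force: [-11.8, -10.1, 11.5]
```

```bash
f(){ sed -n 2p\;4p; }
python3 shift.py '0 .001 0 0 0;0 .001 0 0 0;0 0 0 0 0;0 0 0 0 0'|f
python3 shift.py '0 .001 0 0 0;0 .001 0 0 0;0 0 0 0 0;0 0 0 0 0'|f
python3 shift.py '0 .001 0 0 0;0 .001 0 0 0;0 0 0 0 0;0 0 0 0 0'|f
python3 shift.py '0 .001 0 0 0;0 .001 0 0 0;0 0 0 0 0;0 0 0 0 0'|f
```

```text
tool_pos: [0.6386, -0.0393, 0.1677]
wrist_force: [-11.2, -11.5, 11.7]
tool_pos: [0.6393, -0.0393, 0.1677]
wrist_force: [-13.8, -11.5, 14.8]
tool_pos: [0.6394, -0.0392, 0.1677]
wrist_force: [-19.8, -11.9, 16.6]
tool_pos: [0.6394, -0.0392, 0.1677]
wrist_force: [-23.6, -10.8, 20.1]
```

Home (rail and stop both felt). I'll take the load off, release and go to the pin.

```bash
f(){ sed -n 2p\;4p; }
python3 shift.py '0 -.003 0 0 0;0 -.002 .001 0 0;0 -.001 0.001 0 0;0 0 .001 0 0;0 -.001 0 0 0;0 -.001 0 0 0;0 0 0 0 0;0 0 0 0 0'|f
python3 shift.py '0.5 0 0 -.001 0;0.5 0 0 -.001 0;0.5 0 0 0 0;0.5 0 0 0 0;0.5 0 0 -.02 0;0.5 0 0 -.03 0;0.5 0 0 -.03 0;0.5 0 0 0 0;0.5 0 0 0 0'|f; python3 - <<'E'
from h import *
s=cap("side");t=cap("top")
O=np.array([.627,-.0775,.138]);a=.019;Rz=np.array([[np.cos(a),-np.sin(a),0],[np.sin(a),np.cos(a),0],[0,0,1]])
np.save("O.npy",O)
for r in (0.6,.7,.8,1.,1.2):
  P=O+Rz@np.array([.02,-.131-.048*np.sin(r),.04+.048*np.cos(r)]); print(r,P,proj(t,P)[0],proj(s,P)[0])
im=np.hstack([cv2.resize(t["color"][170:245,350:430],(400,375),interpolation=cv2.INTER_CUBIC),cv2.resize(s["color"][250:325,350:430],(400,375),interpolation=cv2.INTER_CUBIC)]); cv2.imwrite("pics/pin.png",im[:,:,::-1])
E
```

```text
tool_pos: [0.6392, -0.0394, 0.1676]
wrist_force: [-4.7, -5.9, 8.4]
tool_pos: [0.6408, -0.0363, 0.25]
wrist_force: [-0.3, -0.0, -0.2]
0.6 [ 0.65   -0.2352  0.2176] [398.5923 192.9595] [400.4853 274.0761]
0.7 [ 0.6501 -0.239   0.2147] [400.4655 193.2528] [401.1054 276.9115]
0.8 [ 0.6501 -0.2425  0.2114] [402.1254 193.5999] [401.6485 279.768 ]
1.0 [ 0.6503 -0.2485  0.2039] [404.7433 194.4371] [402.4798 285.4133]
1.2 [ 0.6503 -0.2528  0.1954] [406.3551 195.4298] [402.9416 290.7533]
```

View pics/pin.png

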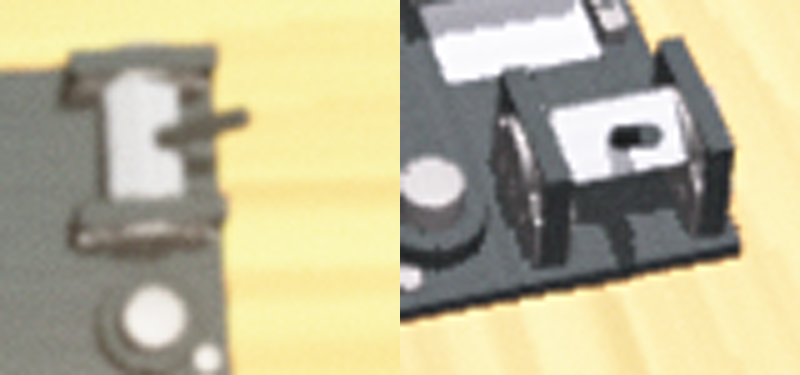

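```bash
python3 shift.py '0.5 .001 .03 -.015 0;0.5 .001 .03 -.015 0;0.5 .001 .03 0 0;1 .001 .03 0 0;1 .001 .03 0 0;1 .001 .022 0 0;1 0 0 0 0;1 0 0 0 0;1 0 0 0 0;1 0 0 0 0'; python3 d.py 0.650 -0.2085 0.198 1.09
```

```text
clock: 29.17
tool_pos: [0.648, -0.2067, 0.2764]
orientation: [[1.0, 0.02, -0.002], [0.02, -1.0, 0.001], [-0.002, -0.001, -1.0]]
wrist_force: [-0.7, -0.4, 0.6]
grip_width: 0.961
finger_force: 0.0
turn 0.06  dx 0.0019 dy 0.0019 dz 0.0784 F [-0.6955 -0.4335  0.5586] grip 0.9610250782972427 0.0 t 29.1667
```

```bash
python3 shift.py '1 .002 .002 .03 0;1 0 0 .025 0;1 0 0 .015 0;1 0 0 .006 0;1 0 0 0 0;1 0 0 0 0'; python3 d.py 0.650 -0.2085 0.198 1.09
python3 shift.py '.6 0 0 0 0;.5 0 0 0 0;.4 0 0 0 0;.3 0 0 0 0;.2 0 0 0 0;0 0 0 0 0;0 0 0 0 0;0 0 0 0 0;0 0 0 0 0;0 0 0 0 0' 20
```

```text
clock: 29.67
tool_pos: [0.6508, -0.2094, 0.2021]
orientation: [[1.0, 0.02, 0.001], [0.02, -1.0, -0.0], [0.001, 0.0, -1.0]]
wrist_force: [-0.1, 0.4, 0.4]
grip_width: 1.004
finger_force: 0.0
turn 0.05  dx -0.0007 dy -0.0009 dz 0.0041 F [-0.1232  0.3695  0.3716] grip 1.0041683659239875 0.0 t 29.6667
clock: 30.5
tool_pos: [0.6518, -0.2151, 0.2049]
orientation: [[1.0, 0.017, 0.005], [0.017, -1.0, -0.009], [0.005, 0.009, -1.0]]
wrist_force: [0.4, -7.0, 6.2]
grip_width: 0.328
finger_force: 3.4
```

```bash
python3 shift.py '0 0 0 0 0;0 0 0 0 0;0 0 0 0 0;0 0 0 0 0;0 0 0 0 0;0 0 0 0 0' 20; python3 d.py 0.650 -0.2085 0.202 1.09
```

```text
clock: 31.0
tool_pos: [0.6511, -0.2073, 0.2032]
orientation: [[1.0, 0.02, 0.002], [0.02, -1.0, 0.005], [0.002, -0.005, -1.0]]
wrist_force: [-1.3, 3.6, 8.3]
grip_width: 0.103
finger_force: 19.7
turn 0.04  dx -0.0011 dy 0.0011 dz 0.0012 F [-1.2923  3.6171  8.3129] grip 0.10269363293630085 19.67339515686035 t 31.0
```

```bash
python3 shift.py '0 0 -.001 0 0;0 0 0 0 0;0 0 0 0 0;0 0 0 0 0'; python3 d.py 0.650 -0.2085 0.202 1.09;python3 - <<'E'
from h import *
print(readout.observe()["orientation"],readout.observe()["wrist_torque"])
E
```

```text
clock: 31.33
tool_pos: [0.651, -0.2059, 0.2032]
orientation: [[1.0, 0.02, 0.002], [0.02, -1.0, 0.005], [0.002, -0.005, -1.0]]
wrist_force: [-0.0, 3.8, 8.2]
grip_width: 0.095
finger_force: 19.9
turn 0.07  dx -0.0011 dy 0.0026 dz 0.0012 F [-0.0024  3.7947  8.2119] grip 0.09516817441293725 19.866195917129517 t 31.3333
[[ 0.9998  0.0203  0.0016]
 [ 0.0203 -0.9998  0.0051]
 [ 0.0017 -0.005  -1.    ]] [1.052  0.1426 0.0126]
```

```bash
python3 - <<'E'
from h import *
s=cap("side");t=cap("top")
im=np.hstack([cv2.resize(t["color"][170:245,350:430],(400,375),interpolation=cv2.INTER_CUBIC),cv2.resize(s["color"][250:325,350:430],(400,375),interpolation=cv2.INTER_CUBIC)]); cv2.imwrite("pics/pin2.png",im[:,:,::-1])
E
```

```text
(no output)
```

View pics/pin2.png

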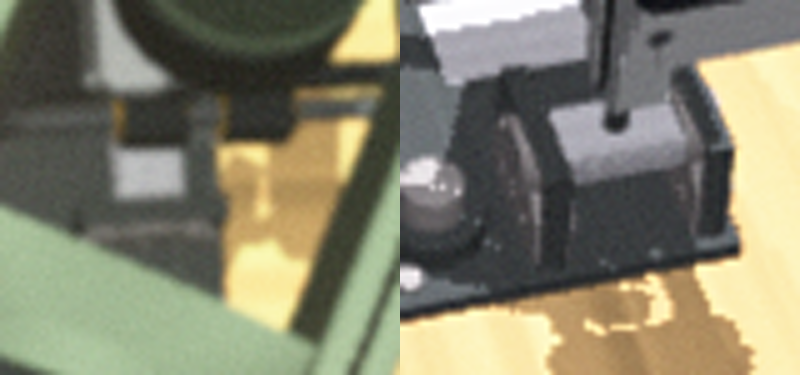

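```bash
python3 shift.py '.2 0 0 0 0;.4 0 0 0 0;.5 0 0 0 0;.5 0 0 0 0;.5 0 0 -.02 0;.5 0 0 -.03 0;.5 0 0 -.03 0;.5 -.03 -.03 -.02 0;.5 -.03 -.03 0 0;.5 -.03 -.03 0 0'
python3 shift.py '.5 -.03 -.03 0 0;.5 -.03 -.03 0 0;.5 -.03 -.03 0 0;.5 0 0 0 0;.5 0 0 0 0'
python3 - <<'E'
from h import *
s=cap("side","pics/s3.png");t=cap("top","pics/t3.png")
im=np.hstack([cv2.resize(t["color"][170:245,350:430],(400,375),interpolation=cv2.INTER_CUBIC),cv2.resize(s["color"][250:325,350:430],(400,375),interpolation=cv2.INTER_CUBIC)])
im2=np.hstack([cv2.resize(t["color"][180:225,230:310],(400,225),interpolation=cv2.INTER_CUBIC),cv2.resize(s["color"][180:225,330:410],(400,225),interpolation=cv2.INTER_CUBIC)])
cv2.imwrite("pics/pin3.png",np.vstack([im,im2])[:,:,::-1])
O=np.load("O.npy");a=.019;Rz=np.array([[np.cos(a),-np.sin(a),0],[np.sin(a),np.cos(a),0],[0,0,1]])
P=O+Rz@np.array([.02,-.131,.088]); Q=O+Rz@np.array([.02,-.131,.047])
print(P,proj(t,[P,Q]),proj(s,[P,Q]))
E
```

```text
clock: 32.27
tool_pos: [0.5631, -0.1252, 0.3001]
orientation: [[1.0, 0.017, 0.002], [0.017, -1.0, -0.0], [0.002, 0.0, -1.0]]
wrist_force: [0.1, 0.5, -0.5]
grip_width: 0.501
finger_force: 0.0
clock: 32.68
tool_pos: [0.4717, -0.0372, 0.299]
orientation: [[1.0, 0.021, -0.0], [0.021, -1.0, 0.0], [-0.0, -0.0, -1.0]]
wrist_force: [0.7, -0.1, 0.2]
grip_width: 0.498
finger_force: 0.0
[ 0.6495 -0.2081  0.226 ] [[384.1298 192.4945]
 [381.581  197.7761]] [[395.6102 259.24  ]
 [393.9607 275.8442]]
```

View pics/pin3.png

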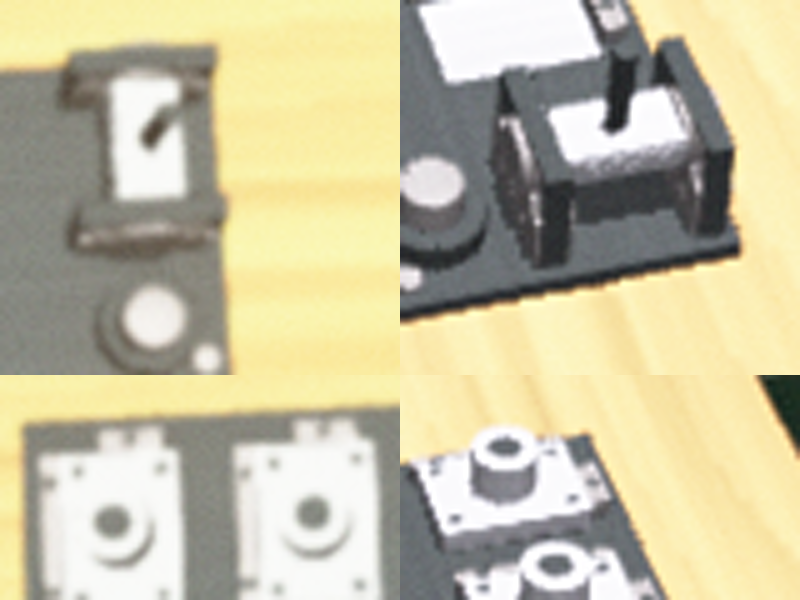

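```bash
cat > pin.py <<'E'
from h import *
import sys
t=cap("top");s=cap("side")
O=np.load("O.npy");a=.019;Rz=np.array([[np.cos(a),-np.sin(a),0],[np.sin(a),np.cos(a),0],[0,0,1]])
def P(r,h,dx=0): return O+Rz@np.array([.02+dx,-.131-h*np.sin(r),.04+h*np.cos(r)])
K=10;rows=[]
for c,(u,v) in((t,(366,180)),(s,(378,250))):
  im=cv2.resize(c["color"][v:v+28,u:u+26,::-1],None,fx=K,fy=K,interpolation=cv2.INTER_CUBIC); r_=[im]
  for r in(-.1,0.1):
    m=im.copy(); q=[]
    for h in(.007,.048):
      ring=[P(r,h)+Rz@np.array([.0045*np.cos(w),.0045*np.sin(w)*np.cos(r),.0045*np.sin(w)*np.sin(r)]) for w in np.linspace(0,6.283,16)]
      pr=(proj(c,ring)-[u,v]+.5)*K; q.append(pr); cv2.polylines(m,[pr.astype(int)],True,(0,0,255),1)
    cv2.line(m,q[0].mean(0).astype(int),q[1].mean(0).astype(int),(0,255,0),1); r_.append(m)
  rows.append(np.hstack(r_))
cv2.imwrite(sys.argv[1],np.vstack(rows))
E
python3 pin.py pics/pin4.png
```

```text
(no output)
```

View pics/pin4.png

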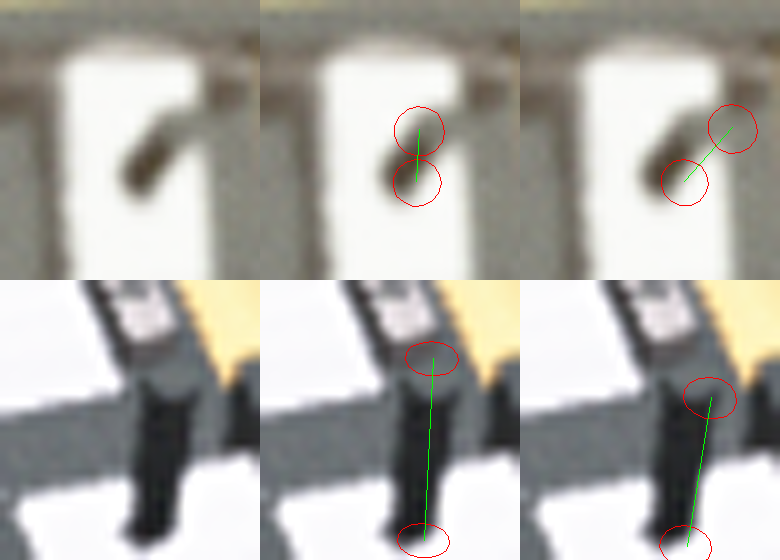

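```bash
python3 shift.py '.5 .03 .028 0 0;.5 .03 .028 0 0;.5 .03 .028 0 0;.5 .03 .028 0 0;.5 .03 .028 0 0;.5 .025 .028 0 0;.5 0 0 0 0;.5 0 0 0 0;.5 0 0 0 0'|sed -n 2p; python3 d.py 0.651 -0.205 0.203 1.09
```

```text
tool_pos: [0.6512, -0.2038, 0.2979]
turn -0.09  dx -0.0002 dy 0.0012 dz 0.0949 F [-0.0876 -0.3521  0.3398] grip 0.5000607263218104 0.0 t 33.6333
```

```bash
python3 shift.py '.5 0 .001 .03 0;.5 0 0 .03 0;.5 0 0 .02 0;.5 0 0 .015 0;.5 0 0 0 0;.5 0 0 0 0;.2 0 0 0 0;0 0 0 0 0;0 0 0 0 0;0 0 0 0 0' 20
python3 shift.py '0 0 0 0 0;0 0 0 0 0;0 0 0 0 0;0 0 0 0 0'; python3 d.py 0.651 -0.205 0.203 1.09
python3 shift.py '0 0 -.001 0 0;0 0 0 0 0;0 0 0 0 0;0 0 0 0 0'; python3 d.py 0.651 -0.205 0.203 1.09
```

```text
clock: 34.47
tool_pos: [0.652, -0.2044, 0.2059]
orientation: [[1.0, 0.019, 0.002], [0.019, -1.0, -0.001], [0.002, 0.001, -1.0]]
wrist_force: [0.4, 0.0, 0.2]
grip_width: 0.256
finger_force: 0.0
clock: 34.8
tool_pos: [0.6515, -0.2042, 0.2048]
orientation: [[1.0, 0.019, 0.001], [0.019, -1.0, 0.0], [0.001, -0.0, -1.0]]
wrist_force: [-0.4, 0.2, 2.9]
grip_width: 0.094
finger_force: 19.9
turn -0.03  dx -0.0005 dy 0.0008 dz 0.0018 F [-0.3505  0.1519  2.9146] grip 0.09399411494469401 19.882467091083527 t 34.8
clock: 35.13
tool_pos: [0.6515, -0.2038, 0.2048]
orientation: [[1.0, 0.018, 0.001], [0.018, -1.0, -0.001], [0.001, 0.001, -1.0]]
wrist_force: [-1.5, -1.6, 4.2]
grip_width: 0.09
finger_force: 19.9
turn -0.03  dx -0.0005 dy 0.0012 dz 0.0018 F [-1.462  -1.5787  4.1703] grip 0.08964104918234964 19.897947013378143 t 35.1333
```

```bash
python3 shift.py '.2 0 0 0 0;.4 0 0 0 0;.5 0 0 0 0;.5 0 0 0 0;.5 0 0 -.02 0;.5 0 0 -.03 0;.5 0 0 -.03 0;.5 -.03 -.03 -.02 0;.5 -.03 -.03 0 0;.5 -.03 -.03 0 0'
python3 shift.py '.5 -.03 -.03 0 0;.5 -.03 -.03 0 0;.5 -.03 -.03 0 0;0 0 0 0 0;0 0 0 0 0'
python3 pin.py pics/pin5.png; python3 - <<'E'
from h import *
t=cap("top","pics/t5.png");s=cap("side","pics/s5.png")
im=np.hstack([cv2.resize(t["color"][180:225,225:315],(400,200),interpolation=cv2.INTER_CUBIC),cv2.resize(s["color"][180:250,320:400],(380,332),interpolation=cv2.INTER_CUBIC)[:200]])[:,:,::-1]
b=cv2.imread("pics/pin5.png")[:, :520]; b=cv2.resize(b,(371,400)); b=np.pad(b,((0,0),(0,409),(0,0)))
cv2.imwrite("pics/chk5.png",np.vstack([im,b]))
E
```

```text
clock: 35.97
tool_pos: [0.5641, -0.1189, 0.3032]
orientation: [[1.0, 0.018, 0.003], [0.018, -1.0, -0.001], [0.003, 0.001, -1.0]]
wrist_force: [-0.2, 0.4, 0.4]
grip_width: 0.498
finger_force: 0.0
clock: 36.38
tool_pos: [0.4727, -0.0311, 0.302]
orientation: [[1.0, 0.021, 0.001], [0.021, -1.0, -0.0], [0.001, 0.0, -1.0]]
wrist_force: [0.5, 0.1, -0.1]
grip_width: 0.398
finger_force: 0.0
```

View pics/chk5.png

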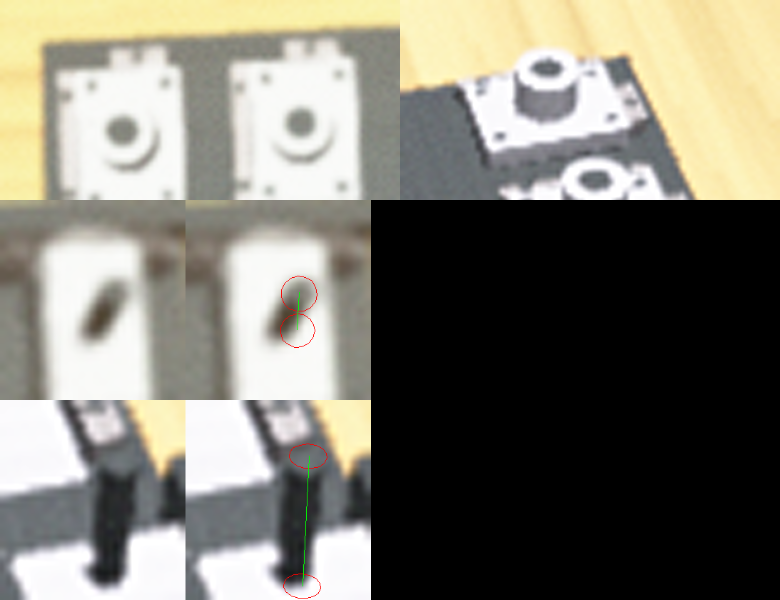

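```bash
python3 - <<'E'
from h import *
c=cap("top"); g=cv2.cvtColor(c["color"],cv2.COLOR_RGB2GRAY).astype(float)
for u,v in((252,209),(293,208)):
  w=np.clip(190-g[v-5:v+6,u-5:u+6],0,None); yy,xx=np.mgrid[v-5:v+6,u-5:u+6]; p=((w*xx).sum()/w.sum(),(w*yy).sum()/w.sum())
  print(p,onz(c,p,.178))
im=c["color"].astype(int); m=((im.min(2)>150)&(im.max(2)-im.min(2)<45)).astype(np.uint8)
E
python3 d.py .584 -.2035 .19 1.09
```

```text
(np.float64(252.0677466863034), np.float64(209.04344624447717)) [0.6355 0.0369 0.178 ]
(np.float64(292.2139848357203), np.float64(207.2106149957877)) [ 0.6371 -0.0394  0.178 ]
turn -0.09  dx 0.1057 dy 0.1721 dz 0.1120 F [-1.0135 -0.6906 -0.4907] grip 0.18075302002482604 0.0 t 36.6333
```

```bash
python3 shift.py '0 .018 .029 0 0;0 .018 .029 0 0;0 .018 .029 0 0;0 .018 .029 0 0;0 .018 .029 0 0;0 .016 .027 0 0;0 0 0 .03 0;0 0 0 .03 0;0 0 0 0 0;0 0 0 0 0'|sed -n 2p\;4p\;5p; python3 d.py .584 -.2035 .175 1.09
```

```text
tool_pos: [0.5821, -0.2028, 0.2391]
wrist_force: [-0.2, -0.5, 0.7]
grip_width: 0.006
turn -0.09  dx 0.0019 dy 0.0007 dz 0.0641 F [-0.1659 -0.5442  0.7305] grip 0.0059162608869948435 0.0 t 37.4667
```

```bash
f(){ sed -n 2p\;4p; }
python3 shift.py '0 .002 0 .03 0;0 0 0 .025 0;0 0 0 .007 0;0 0 0 0 0;0 0 0 0 0'|f
python3 shift.py '0 0 0 .003 0;0 0 0 .003 0;0 0 0 .003 0;0 0 0 0 0;0 0 0 0 0'|f
python3 shift.py '0 0 0 .003 0;0 0 0 .003 0;0 0 0 0 0;0 0 0 0 0'|f
python3 shift.py '0 0 0 .002 0;0 0 0 .001 0;0 0 0 0 0;0 0 0 0 0'|f
```

```text
tool_pos: [0.5863, -0.2029, 0.182]
wrist_force: [0.8, -0.2, 1.3]
tool_pos: [0.5865, -0.203, 0.1725]
wrist_force: [1.2, -0.5, 3.2]
tool_pos: [0.5864, -0.203, 0.1664]
wrist_force: [0.6, -1.4, 6.8]
tool_pos: [0.5865, -0.203, 0.1643]
wrist_force: [0.9, 0.3, 9.2]
```

```bash
f(){ sed -n 2p\;4p; }
python3 shift.py '0 0 0 .002 0;0 0 0 .001 0;0 0 0 0 0;0 0 0 0 0'|f
python3 shift.py '0 0 0 .002 0;0 0 0 .001 0;0 0 0 0 0;0 0 0 0 0'|f
python3 shift.py '0 0 0 .001 0;0 0 0 .001 0;0 0 0 0 0;0 0 0 0 0;0 0 0 0 0'|f
```

```text
tool_pos: [0.5866, -0.2031, 0.1641]
wrist_force: [-3.5, 1.7, 19.9]
tool_pos: [0.5868, -0.2032, 0.1639]
wrist_force: [-8.9, 3.1, 29.3]
tool_pos: [0.5869, -0.2032, 0.1638]
wrist_force: [-11.7, 5.7, 35.3]
```

```bash
python3 shift.py '0 0 0 -.01 0;0 0 0 -.02 0;.5 0 0 -.03 0;.5 0 0 -.03 0;.5 .013 -.03 0 0;.5 .013 -.03 0 0;.5 .013 -.03 0 0;.5 .013 -.035 0 0;.5 0 -.035 0 0;.5 0 0 0 0'|sed -n 2p; python3 shift.py '.5 0 0 0 0;.5 0 0 0 0'|sed -n 4p;  python3 d.py .638 -.0394 .1665 1.09
```

```text
tool_pos: [0.6333, -0.0348, 0.2424]
wrist_force: [1.0, -0.9, 0.3]
turn -0.00  dx 0.0045 dy -0.0023 dz 0.0765 F [ 0.9727 -0.8793  0.2666] grip 0.4986162991419246 0.0 t 41.05
```

```bash
python3 shift.py '.5 .004 -.002 .03 0;.5 0 0 .025 0;.5 0 0 .012 0;.5 0 0 .007 0;.5 0 0 0 0;.5 0 0 0 0'|sed -n 2p\;4p
python3 shift.py '0 0 0 0 0;0 0 0 0 0;0 0 0 0 0;0 0 0 0 0;0 0 0 0 0;0 0 0 0 0' 30|sed -n 2,6p
python3 shift.py '0 0 0 -.01 0;0 0 0 -.02 0;0 0 0 -.02 0;0 0 0 0 0;0 0 0 0 0'|sed -n 4p; python3 d.py 0.475 -.11 .16 1.09
```

```text
tool_pos: [0.6385, -0.0404, 0.1705]
wrist_force: [0.8, -0.1, 0.7]
tool_pos: [0.639, -0.0396, 0.1714]
orientation: [[1.0, 0.019, 0.002], [0.019, -1.0, -0.001], [0.002, 0.001, -1.0]]
wrist_force: [0.2, 0.6, 4.7]
grip_width: 0.283
finger_force: 30.0
wrist_force: [-0.1, 0.6, -2.8]
turn -0.02  dx -0.1651 dy 0.0674 dz 0.0609 F [-0.0806  0.5885 -2.756 ] grip 0.2881307312173115 29.99939650297165 t 42.4667
```

```bash
python3 shift.py '0 -.027 .011 0 0;0 -.028 .012 0 0;0 -.028 .011 0 0;0 -.028 .011 0 0;0 -.027 .011 0 0;0 -.027 .011 0 0;0 0 0 .02 0;0 0 0 .02 0;0 0 0 0 0;0 0 0 0 0'|sed -n 2p\;4p; python3 d.py 0.475 -.11 .1614 1.09
```

```text
tool_pos: [0.4723, -0.1086, 0.1776]
wrist_force: [-0.9, 0.1, -2.1]
turn -0.03  dx 0.0027 dy 0.0014 dz 0.0162 F [-0.9392  0.063  -2.0634] grip 0.28791235540516863 29.99925523996353 t 43.3
```

```bash
f(){ sed -n 2p\;4p; }
python3 shift.py '0 0 0 .008 0;0 0 0 .005 0;0 0 0 .001 0;0 0 0 0 0;0 0 0 0 0'|f
python3 shift.py '0 0 0 .001 0;0 0 0 .001 0;0 0 0 0 0;0 0 0 0 0'|f
python3 shift.py '0 0 0 .001 0;0 0 0 .001 0;0 0 0 0 0;0 0 0 0 0'|f
```

```text
tool_pos: [0.4749, -0.1095, 0.1662]
wrist_force: [-0.1, -0.5, -2.0]
tool_pos: [0.4745, -0.1096, 0.1641]
wrist_force: [-0.9, -0.4, -2.0]
tool_pos: [0.4744, -0.1095, 0.1619]
wrist_force: [0.2, 0.7, -2.1]
```

```bash
f(){ sed -n 2p\;4p; }
python3 shift.py '0 0 0 .001 0;0 0 0 .001 0;0 0 0 0 0;0 0 0 0 0'|f
python3 shift.py '.2 0 0 0 0;.4 0 0 0 0;.5 0 0 0 0;.5 0 0 -.001 0;.5 0 0 -.03 0;.5 0 0 -.03 0;.5 0 0 -.03 0;.5 0 0 0 0;.5 0 0 0 0'|f;python3 d.py .637 .0366 .25 1.09
```

```text
tool_pos: [0.4747, -0.1096, 0.1614]
wrist_force: [-3.2, 1.9, 5.4]
tool_pos: [0.476, -0.1102, 0.2532]
wrist_force: [-0.1, -0.4, -0.2]
turn -0.02  dx 0.1637 dy -0.1437 dz 0.0032 F [-0.0729 -0.3748 -0.2023] grip 0.5019369290127531 0.0 t 45.4667
```

```bash
python3 shift.py '.5 .023 -.02 0 0;.5 .023 -.02 0 0;.5 .023 -.021 0 0;.5 .023 -.021 0 0;.5 .023 -.021 0 0;.5 .024 -.021 0 0;.5 .023 -.02 0 0;.5 0 0 0 0;.5 0 0 0 0;.5 0 0 0 0'|sed -n 2p; python3 d.py .637 .0366 .169 1.09
```

```text
tool_pos: [0.6325, 0.0372, 0.2489]
turn -0.01  dx 0.0045 dy 0.0007 dz 0.0799 F [-0.548   0.6733 -0.0035] grip 0.49935051095056643 0.0 t 46.3
```

```bash
python3 shift.py '.5 .004 .001 .03 0;.5 0 0 .025 0;.5 0 0 .015 0;.5 0 0 .009 0;.5 0 0 0 0;.5 0 0 0 0'|sed -n 2p\;4p
python3 shift.py '0 0 0 0 0;0 0 0 0 0;0 0 0 0 0;0 0 0 0 0;0 0 0 0 0;0 0 0 0 0' 30|sed -n 2,6p
python3 shift.py '0 0 0 -.01 0;0 0 0 -.02 0;0 0 0 -.02 0;0 0 0 0 0;0 0 0 0 0'|sed -n 4p; python3 d.py 0.475 -.02 .16 1.09
```

```text
tool_pos: [0.6374, 0.0358, 0.1722]
wrist_force: [-0.3, -0.4, 0.3]
tool_pos: [0.6387, 0.0365, 0.1735]
orientation: [[1.0, 0.019, 0.003], [0.019, -1.0, -0.0], [0.003, 0.0, -1.0]]
wrist_force: [0.9, -0.3, 4.5]
grip_width: 0.285
finger_force: 30.0
wrist_force: [-0.6, 0.1, -3.2]
turn -0.02  dx -0.1645 dy 0.0535 dz 0.0628 F [-0.6264  0.143  -3.1892] grip 0.28308224144417715 29.99901831150055 t 47.7167
```

```bash
python3 shift.py '0 -.027 .009 0 0;0 -.028 .009 0 0;0 -.028 .009 0 0;0 -.028 .009 0 0;0 -.027 .009 0 0;0 -.027 .009 0 0;0 0 0 .02 0;0 0 0 .02 0;0 0 0 0 0;0 0 0 0 0'|sed -n 2p\;4p; python3 shift.py '0 .002 0 .007 0;0 0 0 .005 0;0 0 0 .001 0;0 0 0 0 0;0 0 0 0 0'|sed -n 2p\;4p
```

```text
tool_pos: [0.4715, -0.02, 0.1796]
wrist_force: [0.0, 0.0, -2.2]
tool_pos: [0.4762, -0.0205, 0.1692]
wrist_force: [0.4, -0.3, -3.0]
```

```bash
f(){ sed -n 2p\;4p; }
python3 shift.py '0 0 0 .002 0;0 0 0 .002 0;0 0 0 0 0;0 0 0 0 0'|f
python3 shift.py '0 0 0 .001 0;0 0 0 .001 0;0 0 0 0 0;0 0 0 0 0'|f
python3 shift.py '0 0 0 .001 0;0 0 0 0 0;0 0 0 0 0'|f
```

```text
tool_pos: [0.4757, -0.0205, 0.1649]
wrist_force: [-0.4, -0.5, -3.2]
tool_pos: [0.476, -0.0206, 0.1635]
wrist_force: [-2.0, 0.5, 1.4]
tool_pos: [0.4761, -0.0206, 0.1635]
wrist_force: [-3.4, -0.3, 7.0]
```

```bash
python3 shift.py '.2 0 0 0 0;.4 0 0 0 0;.5 0 0 0 0;.5 0 0 -.001 0;.5 0 0 -.03 0;.5 0 0 -.03 0;.5 0 0 -.03 0;.5 0 -.04 0 0;.5 0 -.04 0 0;.5 0 -.04 0 0'
python3 shift.py '.5 0 -.04 0 0;.5 0 -.02 0 0;.5 0 0 0 0;.5 0 0 0 0;.5 0 0 0 0;.5 0 0 0 0;.5 0 0 0 0'|sed -n 2p; python3 pin.py pics/pin6.png; python3 - <<'E'
from h import *
s=cap("side");a=cv2.resize(s["color"][180:380,220:460,::-1],(720,600)); b=cv2.imread("pics/pin6.png")[:280,:260]; cv2.imwrite("pics/end.png",np.vstack([a[:, :]])); a[320:600,460:720]=b; cv2.imwrite("pics/end.png",a)
E
```

```text
clock: 50.72
tool_pos: [0.4742, 0.1002, 0.254]
orientation: [[1.0, 0.016, 0.003], [0.016, -1.0, 0.0], [0.003, -0.0, -1.0]]
wrist_force: [0.3, 0.4, -0.8]
grip_width: 0.496
finger_force: 0.0
tool_pos: [0.4727, 0.1582, 0.2529]
```

View pics/end.png

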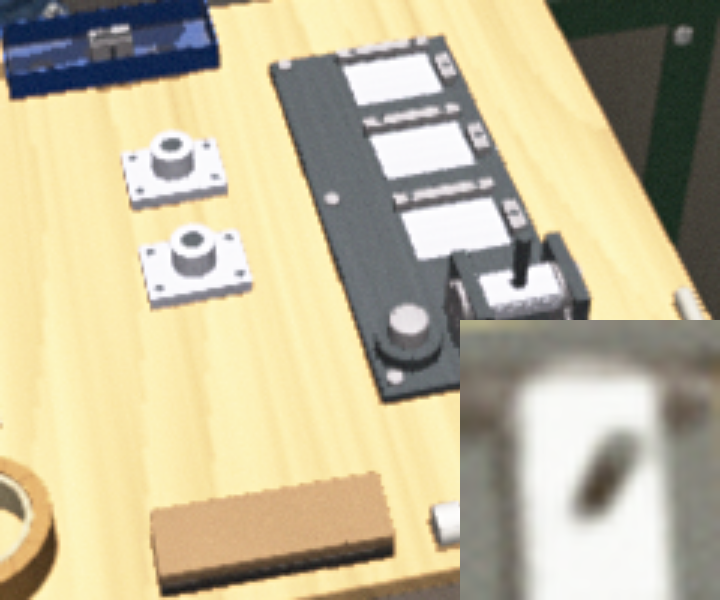

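The end picture shows both covers flat on the board at (173,170) and (195,262), clear of the bed. The block is in the tray at (110,40), the pin is upright at (522,262), and the plunger is up at (408,325). I'll hand it in.

```bash
python3 -c "
from workcell import ctrl, cams, order, readout
print(order.close_job())"
```

```text
the job is handed in; nothing more can be done
None
```

The job is handed in: the setting block is in the tray, the plunger was pushed fully down and came back up with both covers home and the bar's flat up, and the covers now lie flat, boss up, on the board in front of the fixture; the hand-in returned no verdict.

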